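# Push the control unit into its bracket on the display and swing the clip over it

## Task

On the back of the flat display panel, push the long metal control unit along the panel into the corner of the steel locating bracket, so that it sits flush against both fences. Then push the bracket's swing clip round with a fingertip as far as it goes, so that it lies across the top of the unit. Only push: do not lift or tip the unit, and do not disturb the other things lying about.

Things in the scene. Friction and masses are not known exactly. Their poses are not given: they have to be found in the camera images.
- unit: the long silver metal case with dark vent slots on top, 90 x 160 x 36 mm (its own x, y, z), about 0.3 to 0.6 kg, loose on the panel. Origin: centre of its underside; its y axis is the long way
- bracket: L-shaped steel locating bracket fixed on the panel; fences 22 mm high, 16 mm thick. Origin: inner corner of the L, at the panel's top. In its own frame the long fence's face is x = 0, running from the corner to y = -160 mm; the short fence's face is y = 0, running from the corner to x = -100 mm. The unit belongs at x < 0, y < 0
- home (a point): where the unit's origin is when it is fully home: x = -45, y = -80 mm in the bracket's frame, at the panel's top. The unit's axes are then parallel to the bracket's, its long side on the long fence, one end on the short fence
- clip (a joint): angle of the steel swing clip: a flat arm, 12 mm wide and high, on a post in the long fence, turning about a vertical axis with slight friction (about 1 N at its tip); stays where left. 0: above the long fence, pointing along the bracket's -y; turns clockwise seen from above; 1.57 rad is its stop: pointing along the bracket's -x, over the unit
- clip_pivot (a point): on the clip's pivot axis, at half the arm's height: x = 10, y = -60, z = 46 mm in the bracket's frame. The arm reaches 70 mm from here; its hub has 10 mm radius. The arm's underside is 40 mm above the panel and passes 4 mm over the unit's top
- clip_tip (a point): on the clip arm's centre line, 64 mm from its pivot axis and 46 mm above the panel (half the arm's height)
- panel: black back of a flat display lying on the bench, 440 x 700 mm, 14 mm thick, fixed. Origin: centre of its underside, on the bench; the bracket and unit are on its top
- short_module: a second, shorter silver metal case, 60 x 85 x 32 mm, on the panel to the left; bystander. Origin: centre of its underside
- jar: small clear screw jar with white lid, 44 mm across, 50 mm high, on the panel just left of the bracket's short fence; bystander. Origin: centre of its underside
- foot: grey rubber foot, 32 mm across, 14 mm high, on the panel behind the long fence; bystander. Origin: centre of its underside
- screwdriver: screwdriver 180 mm long lying on the bench left of the panel; bystander
- mug: white mug 80 mm across, 95 mm high, on the bench far left; bystander. Origin: centre of its underside
- spray_can: grey spray can 58 mm across, 170 mm high, on the bench far right; bystander. Origin: centre of its underside
- spool: grey plastic spool 60 mm across, 40 mm high, standing on the bench on the right; bystander. Origin: centre of its underside
Not all that is in view belongs to the job. Leave any brown or red look-alike of the unit alone.

How it is judged:
On the way, in this order (a step that is already met when the one before it is completed fails the run):
1. the unit is home in the bracket's corner, flush against both fences (x of unit in the frame of bracket between -0.05 and -0.04 m and y of unit in the frame of bracket between -0.085 and -0.075 m and angle between the x axis of unit and the x axis of bracket, either way round below 0.04 rad and z of unit in the frame of bracket below 0.004 m), for 0.2 s.
2. then the clip is swung across the unit (value of joint clip above 1.4 rad), for 0.2 s.
At the end, for the whole second after the job is handed in: the unit lies flat on the panel within 5 mm of touching each fence and within 0.04 rad of parallel to them, at rest, and the clip stands at 1.40 rad or more (stop at 1.57), across its top (all of step 1 and value of joint clip above 1.4 rad and linear speed of unit below 0.01 m/s and angle between unit's own z axis and vertical below 0.03 rad).
It fails at once if the unit was lifted or tipped (over 10 mm or 0.15 rad) (z of unit in the frame of bracket above 0.01 m or angle between unit's own z axis and vertical above 0.15 rad).
It fails at once if another thing was moved more than 20 mm (distance of any of short_module, jar, foot, screwdriver, mug, spray_can, spool from where it was at the start of the episode above 0.02 m).
It also fails if it takes over 61 s, if anything falls off the work surface, if the arm or the gripper's body presses on something with over 40 N, if the wrist force passes 120 N, or if a joint passes its speed limit or range.

## Robot

A 6-joint arm with a two-finger parallel gripper is mounted at the origin on the work surface. World frame = base frame: x ahead of the robot, y to its left, z up, the work surface at z = 0. Lengths are in m, angles in rad, forces in N, time in s.
With the tool pointing down it reaches from about 0.35 to 0.775 m from the base axis. Payload 7.3 kg.
Tool frame: the origin (TCP) lies between the finger pads; the fingertips stand 14 mm ahead of it and the grasp point (between the pads) lies 5 mm behind it; z points along the fingers, y is the line along which they close (so a half turn about z gives the same grasp; the last joint's range is limited). The gripper opens to 92 mm and grips with 3 to 60 N. Pads are 19 mm wide; open, the fingers measure 130 mm over their backs; the gripper's body (75 mm by 190 mm) begins 47 mm behind the grasp point.
Start: joints at [-1.369, 0.342, 1.524, -0, 1.275, -0.146], TCP at [0.179, -0.494, 0.241] pointing down, gripper open.
Joint ranges: [-2.53, 2.53], [-0.77, 2.02], [0.04, 2.7], [-1, 4.14], [0.28, 2.66], [-3.11, 3.11]. Speed limits (rad/s): [2.57, 2.57, 3.14, 3.14, 3.14, 3.14].

## Interface

Orientations are given as [roll, pitch, yaw] about the fixed x, y, z axes, in that order (R = Rz(yaw) Ry(pitch) Rx(roll)).
In Python, from cell import robot, eyes gives the robot as it stands. The module is installed in compiled form; this text tells all that it offers.
- The arm moves only by the shell command python3 -m handwheel 'ROWS' [FORCE]. ROWS is JSON, one flat list of numbers, 5 for each row, row after row: the shift along the world's x, y, z in mm, then the turn about the world's z in rad, then the opening, from 0 (shut) to 1 (fully open). In form: [x, y, z, spin, jaw, x, y, z, spin, jaw, ...]. A call has 1 to 8 rows; each row shifts and turns the commanded pose from where the row before left it; what a row does not reach is not made up. A row lasts 1/10 s, in which the tool goes at most 50 mm and 8.59 degrees, less where a joint would pass 70% of its speed; a pose out of reach is approached as far as the arm can. A call with a gripper value outside its range is refused whole. The fingers move at their own pace and stop on an object; FORCE is the grip in N (left out, the last holds). Time passes only in rows, so rows that do not move let the fingers close. It gives the time, the measured TCP pose, the force, the opening and the grip force at its end, in the units of the state.
- robot.observe(): the state, without advancing time (a new reading comes with each control period).
- eyes.read_camera(name): name is "scene" or "top" or "wrist"; returns (picture, depth): 384x512x3 uint8, blue, green, red; 384x512 float32, m along the optical axis (not along the pixel's ray), 0 where there is no reading.
- eyes.calibration(name): a dict with "fx", "fy", "cx", "cy" (pixels), "world_to_cam" (4x4, takes a point from world to camera coordinates). Camera axes: x right, y down, z forward; pixel columns grow to the right and rows downward; lengths in m; the calibration is good to about 2 mm. The wrist camera is an equidistant fisheye: a pixel r from the principal point sees the ray r / f radians off the axis. A picture is of the moment at which its call begins: read the wrist's pose just before it. calibration takes no time and is no camera call; for the wrist camera it gives the pose at the moment of the call.
- robot.hand_in(): hands the job in; it is judged then, once.
The state is a dict: "time": time; "qpos": joint angles; "qvel": joint speeds; "joint_efforts": joint torques, N m; "tool_pos": TCP position; "tool_rot": TCP orientation; "contact_force": force on the tool from outside, world axes, zero at the start; "torque": the same for the moment, N m; "opening": finger opening in m; "grip_force": force on a finger pad.
Only numpy, scipy, OpenCV 4.12 (cv2) and the standard library are available. Lean on these libraries where they do the work, as an engineer would, in place of code of your own. Each camera call takes 0.05 s, during which the arm holds its last target. There are 200 camera calls.

## Working session

There is one attempt and no reset: what is moved stays moved. The work goes in short steps, Python scripts to look and compute and a shell command to move; the robot and the scene stay as the last step left them, time stands still between calls to the robot, and variables do not carry over. Pictures are saved under pics/ and viewed, at most 10 in all, crops included, and the job is handed in when it is done.

```bash
mkdir -p pics; cat > h.py <<'E'
import numpy as np, cv2
from cell import robot, eyes
def cast(c,u,v,z):
    T=np.array(c["world_to_cam"]);R=T[:3,:3];t=T[:3,3]
    d=R.T@np.array([(u-c["cx"])/c["fx"],(v-c["cy"])/c["fy"],1]);o=-R.T@t
    return o+d*(z-o[2])/d[2]
def pts(c,depth):
    T=np.array(c["world_to_cam"]);R=T[:3,:3];t=T[:3,3]
    v,u=np.mgrid[:depth.shape[0],:depth.shape[1]]
    p=np.stack([(u-c["cx"])/c["fx"]*depth,(v-c["cy"])/c["fy"]*depth,depth],-1)
    return (p-t)@R
E
python3 - <<'E'
from h import *
for n in("top","scene"):
    p,d=eyes.read_camera(n);c=eyes.calibration(n);np.savez(n+"0",p=p,d=d)
    cv2.imwrite(f"pics/{n}0.png",cv2.resize(p,(768,576)))
    print(n,c)
s=robot.observe();print(s["time"],s["tool_pos"],s["tool_rot"],s["opening"])
E
```

```text
top {'fx': 365.4596126954322, 'fy': 365.4596126954322, 'cx': 250.29981170135716, 'cy': 183.02295940229078, 'world_to_cam': array([[ 2.74856225e-02, -9.99621827e-01, -8.62570016e-04,
        -2.99363366e-02],
       [-9.97737281e-01, -2.73808186e-02, -6.14052840e-02,
         4.72709420e-01],
       [ 6.13584443e-02,  2.54838072e-03, -9.98112542e-01,
         1.18626521e+00],
       [ 0.00000000e+00,  0.00000000e+00,  0.00000000e+00,
         1.00000000e+00]])}
scene {'fx': 379.71724877555107, 'fy': 379.71724877555107, 'cx': 245.27035003898968, 'cy': 184.11542417268802, 'world_to_cam': array([[-0.00570851,  0.99988479, -0.01406505,  0.04396322],
       [ 0.74251447, -0.00518286, -0.66980997, -0.28254008],
       [-0.6698057 , -0.01426712, -0.74239934,  1.60409277],
       [ 0.        ,  0.        ,  0.        ,  1.        ]])}
0.1 [ 0.17886744 -0.49324637  0.24013016] [-3.14028667e+00 -1.81515873e-04  3.47734630e-01] 0.09192390277836264
```

View pics/top0.png

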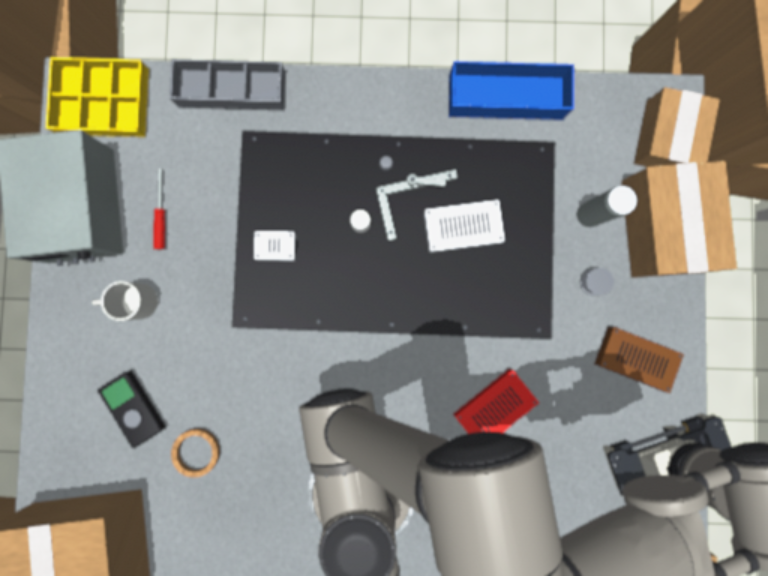

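View pics/scene0.png

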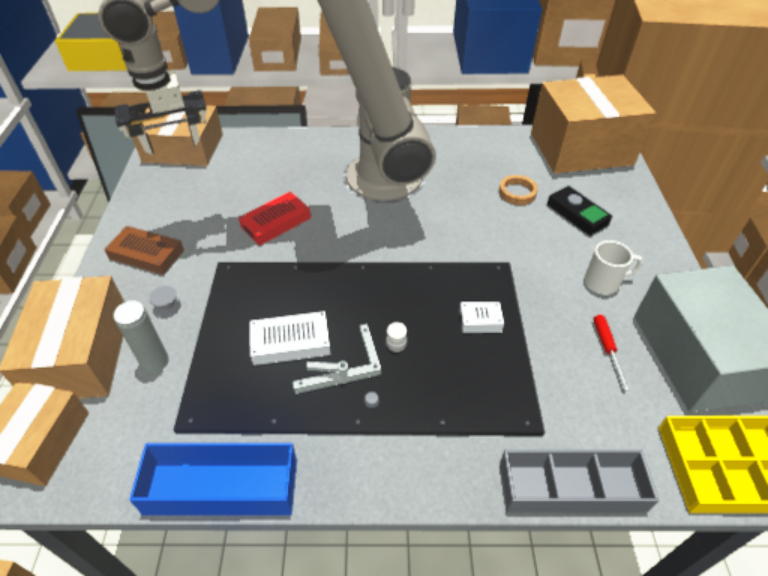

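Candidates, with pixels in the 768x576 top view:
- silver long case at (465,225), my choice: silver with many dark slots, 90x160
- short silver module at (274,245)
- red look-alike at (497,400)
- brown look-alike at (640,358)

Next I'll check the choice in a close crop and measure.

```bash
python3 - <<'E'
from h import *
a=np.load("top0.npz");p,d=a["p"],a["d"];c=eyes.calibration("top")
cr=p[100:180,235:350];cv2.imwrite("pics/crop0.png",cv2.resize(cr,None,fx=6,fy=6,interpolation=cv2.INTER_CUBIC))
hsv=cv2.cvtColor(p,cv2.COLOR_BGR2HSV)
m=((hsv[...,2]>120)&(hsv[...,1]<60)).astype(np.uint8);m[:90]=0;m[222:]=0;m[:,:160]=0;m[:,365:]=0
m=cv2.morphologyEx(m,cv2.MORPH_CLOSE,np.ones((3,3),np.uint8))
cs,_=cv2.findContours(m,cv2.RETR_EXTERNAL,cv2.CHAIN_APPROX_NONE)
for k in cs:
    if cv2.contourArea(k)<30: continue
    for z in (.05,.036):
        q=np.array([cast(c,u,v,z)[:2] for u,v in k[:,0]],np.float32)
        r=cv2.minAreaRect(q*1000);print(len(k),z,np.round(r[0],1),np.round(r[1],1),r[2], np.round(cv2.boxPoints(r)).tolist())
P=pts(c,d);print(np.median(P[130:160,240:250,2]),np.median(P[145:152,300:320,2]),np.median(P[150:215,300:350,2]))
E
```

```text
158 0.05 [349.4 142.3] [  6.3 247.3] 1.577075481414795 [[343.0, 266.0], [350.0, 19.0], [356.0, 19.0], [349.0, 266.0]]
158 0.036 [348.7 144.2] [  6.4 250.2] 1.5768216848373413 [[342.0, 269.0], [349.0, 19.0], [355.0, 19.0], [348.0, 269.0]]
89 0.05 [529.4 201.7] [64.3 87.1] 1.5706111192703247 [[496.0, 244.0], [498.0, 157.0], [563.0, 159.0], [560.0, 246.0]]
89 0.036 [531.  204.3] [65.1 88.1] 1.5706076622009277 [[497.0, 247.0], [500.0, 159.0], [565.0, 161.0], [562.0, 249.0]]
39 0.05 [588.4  20. ] [45.7 43.2] 46.43746566772461 [[557.0, 18.0], [588.0, -11.0], [620.0, 22.0], [589.0, 52.0]]
39 0.036 [590.7  20.5] [46.2 43.8] 46.437599182128906 [[559.0, 19.0], [591.0, -11.0], [622.0, 22.0], [591.0, 52.0]]
154 0.05 [ 582.5 -203.4] [ 96.7 165. ] 9.062331199645996 [[522.0, -130.0], [548.0, -293.0], [643.0, -277.0], [617.0, -114.0]]
154 0.036 [ 584.7 -205.6] [ 97.8 167. ] 9.06227970123291 [[523.0, -131.0], [550.0, -296.0], [646.0, -280.0], [620.0, -115.0]]
174 0.05 [653.5 -81.2] [103.4 208.3] 45.997222900390625 [[543.0, -46.0], [692.0, -191.0], [764.0, -116.0], [614.0, 28.0]]
174 0.036 [656.5 -81.9] [104.6 210.8] 45.99720001220703 [[544.0, -46.0], [696.0, -193.0], [769.0, -118.0], [617.0, 29.0]]
20 0.05 [716. -32.] [22.9 19.4] 1.539373517036438 [[704.0, -23.0], [705.0, -42.0], [728.0, -41.0], [727.0, -22.0]]
20 0.036 [719.8 -32.1] [23.2 19.6] 1.5394080877304077 [[708.0, -23.0], [708.0, -42.0], [732.0, -42.0], [731.0, -22.0]]
211 0.05 [ 773.4 -208.6] [  9.9 336.8] 1.5591318607330322 [[764.0, -40.0], [773.0, -377.0], [783.0, -377.0], [774.0, -40.0]]
211 0.036 [ 777.9 -210.9] [ 10.  340.8] 1.5591412782669067 [[768.0, -41.0], [778.0, -381.0], [788.0, -381.0], [778.0, -40.0]]
0.014051407412242221 0.049442514193102374 0.013792254640354315
```

View pics/crop0.png

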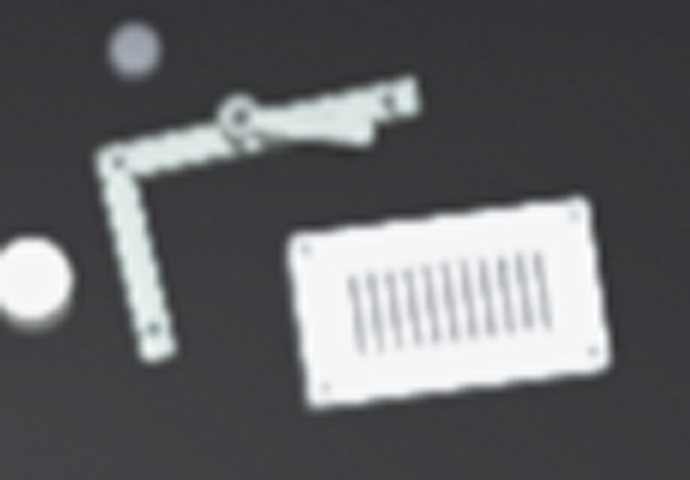

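The crop confirms the unit: a silver long case with ~11 slots, at crop (450,300). The bracket corner is at crop (118,165), the clip hub at (238,118), and the arm tip at (372,135), so the clip is already slightly open. Next I'll fit the poses.

```bash
cat > fit.py <<'E'
from h import *
def edge(g,c,z,seg,horizontal,rising):
    # seg: list of (lo,hi,(a,b)) scans; find strongest gradient subpixel; returns line fit (point,dir) in world
    out=[]
    for lo,hi,f in seg:
        for s in np.arange(lo,hi,1.0):
            ctr=f(s);t=np.arange(ctr-4,ctr+4.01,.1)
            xs,ys=(np.full_like(t,s),t) if horizontal else (t,np.full_like(t,s))
            v=cv2.remap(g,xs.astype(np.float32)[None],ys.astype(np.float32)[None],cv2.INTER_LINEAR)[0]
            gr=np.gradient(cv2.GaussianBlur(v[None],(0,0),4)[0])*(1 if rising else -1)
            w=np.clip(gr,0,None);k=w.argmax();w[np.abs(np.arange(len(w))-k)>12]=0
            e=(w*t).sum()/w.sum();out.append(cast(c,*((s,e) if horizontal else (e,s)),z)[:2])
    q=np.array(out)*1000;l=cv2.fitLine(q.astype(np.float32),cv2.DIST_HUBER,0,.1,.01).ravel()
    return l[2:],l[:2]
def X(a,b):
    s=np.linalg.solve(np.array([a[1],-b[1]]).T,b[0]-a[0]);return a[0]+s[0]*a[1]
E
cat > m0.py <<'E'
from fit import *
p=np.load("top0.npz")["p"];g=p[...,1].astype(np.float32);c=eyes.calibration("top")
L=lambda x0,y0,x1,y1:(lambda s:(100+y0/6)+((s-235)*6-x0)*(y1-y0)/(x1-x0)/6)
V=lambda x0,y0,x1,y1:(lambda s:(235+x0/6)+((s-100)*6-y0)*(x1-x0)/(y1-y0)/6)
cx=lambda a:235+a/6
cy=lambda a:100+a/6
lo=edge(g,c,.036,[(cx(120),cx(205),L(100,150,415,78)),(cx(275),cx(400),L(100,150,415,78))],1,1)
so=edge(g,c,.036,[(cy(190),cy(340),V(100,170,143,355))],0,1)
si=edge(g,c,.036,[(cy(210),cy(330),V(140,190,172,340))],0,0)
ang=lambda l:np.degrees(np.arctan2(l[1][1],l[1][0]))
print("bracket lines",ang(lo),ang(so),ang(si))
n=edge(g,c,.05,[(cx(310),cx(575),L(290,235,590,198))],1,1)
s=edge(g,c,.05,[(cx(330),cx(590),L(310,408,608,370))],1,0)
l=edge(g,c,.05,[(cy(250),cy(390),V(290,240,312,408))],0,1)
r=edge(g,c,.05,[(cy(215),cy(355),V(588,198,608,365))],0,0)
print("unit",ang(n),ang(s),ang(l),ang(r));C=[X(n,l),X(n,r),X(s,r),X(s,l)];print(np.round(C,1),np.mean(C,0))
print([round(float(np.linalg.norm(C[i]-C[i-1])),1) for i in range(4)])
co=X(lo,so);ci=X(lo,si);print("outer corner",co,"lo x si",ci)
E
python3 m0.py
```

```text
bracket lines -75.26691 14.553191 14.808857
unit -80.924614 -81.068054 9.323679 9.037694
[[ 615.8 -115.2]
 [ 641.5 -276.4]
 [ 549.1 -291.1]
 [ 523.8 -130.3]] [ 582.5469  -203.27942]
[93.2, 163.2, 93.6, 162.7]
outer corner [662.5764   -11.517326] lo x si [667.17725  -29.013615]
```

```bash
python3 -m handwheel '[36,30,0,-0.091,0.8,36,30,0,0,0.8,36,30,0,0,0.8,36,30,0,0,0.8,36,30,0,0,0.8,36,30,0,0,0.8,36,30,0,0,0.8,36,30,0,0,0.8]' && python3 -m handwheel '[37.5,29.5,0,0,0.8,0,0,-40,0,0.8,0,0,-40,0,0.8,0,0,-40,0,0.8,0,0,-40,0,0.8,0,0,-20,0,0.8,0,0,0,0,0.8]'
```

```text
time: 0.9
tool_pos: [0.4681, -0.252, 0.2405]
tool_rot: [-3.141, 0.0, 0.257]
contact_force: [0.4, -0.6, -0.1]
opening: 0.0735
grip_force: 0.0
time: 1.6
tool_pos: [0.5024, -0.2228, 0.0574]
tool_rot: [-3.136, 0.005, 0.257]
contact_force: [-0.6, 0.2, 0.2]
opening: 0.0736
grip_force: 0.0
```

```bash
python3 -m handwheel '[0,0,-21,0,0.8,9.7,2.5,0,0,0.8,9.7,2.5,0,0,0.8,7,1.8,0,0,0.8,5,1.3,0,0,0.8,5,1.3,0,0,0.8,5,1.3,0,0,0.8,5,1.3,0,0,0.8]' && python3 -m handwheel '[5,1.3,0,0,0.8,5,1.3,0,0,0.8,4,1,0,0,0.8,0,0,0,0,0.8]'; cat > look.py <<'E'
import sys
from fit import *
def L2B(q,o=np.array([650.5,-32.3]),a=.2565):
    R=np.array([[np.cos(a),-np.sin(a)],[np.sin(a),np.cos(a)]]);return (np.array(q)-o)@R
if __name__=="__main__":
    s=robot.observe();print(s["time"],"tool in bracket",np.round(L2B(np.array(s["tool_pos"])[:2]*1000),1),s["tool_pos"][2])
    for n in ("top","scene"):
        p,d=eyes.read_camera(n);np.savez(n+sys.argv[1],p=p,d=d)
        P=pts(eyes.calibration(n),d)
        m=(abs(P[...,2]-.05)<.0035)&(abs(P[...,0]-.61)<.13)&(abs(P[...,1]+.17)<.17)&(p.min(-1)>60)
        q=P[m][:,:2]*1000;k,lab=cv2.connectedComponents(m.astype(np.uint8))
        if k>1:
            b=1+np.argmax([(lab==i).sum() for i in range(1,k)]);q=P[lab==b][:,:2]*1000
            r=cv2.minAreaRect(q.astype(np.float32));print(n,"unit in bracket",np.round(L2B(r[0]),1),np.round(r[1],1),round(r[2]-14.7,2))
    p=cv2.imread("x") if 0 else p
E
python3 look.py 1
```

```text
time: 2.4
tool_pos: [0.5506, -0.212, 0.0405]
tool_rot: [-3.142, 0.001, 0.257]
contact_force: [-5.9, -1.9, 3.9]
opening: 0.0737
grip_force: 3.0
time: 2.8
tool_pos: [0.5653, -0.2083, 0.0404]
tool_rot: [3.141, -0.0, 0.257]
contact_force: [-1.2, -0.4, 0.5]
opening: 0.0738
grip_force: 0.7
2.8 tool in bracket [-127.1 -148.6] 0.04037558881508838
top unit in bracket [ -55.1 -107.3] [55.6 85.4] 0.14
scene unit in bracket [ -71.6 -145.3] [ 93.8 160.2] -0.67
```

```bash
python3 -m handwheel '[-12,-3.2,0,0,0.8,-12,-3.2,0,0,0.8,0,0,30,0,0.3,0,0,30,0,0.3,0,0,0,0,0.3]'; python3 -c "
from h import *
print(np.round(robot.observe()['qpos'],2))"
```

```text
time: 3.4
tool_pos: [0.5434, -0.216, 0.104]
tool_rot: [3.136, -0.007, 0.257]
contact_force: [0.3, 0.0, 0.3]
opening: 0.0538
grip_force: 0.0
[-0.51  0.58  1.54  0.    1.01  0.8 ]
```

```bash
python3 -m handwheel '[9.5,-7.4,0,0.1428,0.3,9.5,-7.4,0,0.1428,0.3,9.5,-7.4,0,0.1428,0.3,9.5,-7.4,0,0.1428,0.3,9.5,-7.4,0,0.1428,0.3,9.5,-7.4,0,0.1428,0.3,9.5,-7.4,0,0.1428,0.3,9.5,-7.4,0,0.1428,0.3]' && python3 -m handwheel '[9.5,-7.4,0,0.1428,0.3,9.5,-7.4,0,0.1428,0.3,9.5,-7.4,0,0.1428,0.3,0,0,0,0,0.3,0,0,-30,0,0.3,0,0,0,0,0.3]';python3 look.py 2
```

```text
time: 4.2
tool_pos: [0.6173, -0.2741, 0.0989]
tool_rot: [-3.141, -0.001, 1.405]
contact_force: [0.6, 0.7, 0.3]
opening: 0.0274
grip_force: 0.0
time: 4.8
tool_pos: [0.6428, -0.2945, 0.0653]
tool_rot: [-3.136, -0.006, 1.824]
contact_force: [-1.2, 1.2, -1.2]
opening: 0.0275
grip_force: 0.0
4.8 tool in bracket [ -73.9 -251.7] 0.06529805015894154
top unit in bracket [ -72. -145.] [ 90.2 160.1] 0.49
scene unit in bracket [ -70.3 -144.3] [ 91.9 158.8] 0.29
```

```bash
python3 -m handwheel '[0,0,-14,0,0.3,0,0,-13,0,0.3,-2.5,9.7,0,0,0.3,-2,7.7,0,0,0.3,-2,7.7,0,0,0.3,-2,7.7,0,0,0.3,-2,7.7,0,0,0.3,-2,7.7,0,0,0.3]' && python3 -m handwheel '[-2,7.7,0,0,0.3,-2,7.7,0,0,0.3,0,0,0,0,0.3]';python3 look.py 3
```

```text
time: 5.7
tool_pos: [0.633, -0.2477, 0.0433]
tool_rot: [3.141, 0.001, 1.828]
contact_force: [1.0, -2.6, -0.0]
opening: 0.0273
grip_force: 1.5
time: 6.0
tool_pos: [0.6287, -0.2313, 0.0431]
tool_rot: [3.142, -0.001, 1.828]
contact_force: [-0.4, -0.0, -0.8]
opening: 0.0276
grip_force: 0.0
6.0 tool in bracket [ -71.6 -186.9] 0.043060470244410384
top unit in bracket [-71.6 -82.6] [ 90.4 135. ] -0.07
scene unit in bracket [-69.1 -85.4] [ 94.  140.3] 1.01
```

```bash
python3 -m handwheel '[-1,4,0,0,0.3,-1,4,0,0,0.3,-0.7,2.5,0,0,0.3,0,0,0,0,0.3]' && python3 -m handwheel '[-0.5,2,0,0,0.3,0,0,0,0,0.3]' && python3 -m handwheel '[-0.5,2,0,0,0.3,0,0,0,0,0.3]'
```

```text
time: 6.5
tool_pos: [0.6259, -0.2216, 0.0426]
tool_rot: [-3.141, -0.001, 1.828]
contact_force: [0.2, -0.3, -0.5]
opening: 0.0275
grip_force: 0.2
time: 6.7
tool_pos: [0.6255, -0.2199, 0.0426]
tool_rot: [-3.141, -0.0, 1.828]
contact_force: [-0.3, -0.4, -0.7]
opening: 0.0277
grip_force: 0.5
time: 6.9
tool_pos: [0.625, -0.2179, 0.0427]
tool_rot: [-3.141, -0.0, 1.828]
contact_force: [0.6, -0.5, -0.3]
opening: 0.0281
grip_force: 0.6
```

```bash
for i in 1 2; do python3 -m handwheel '[-0.5,2,0,0,0.3,0,0,0,0,0.3]'|sed -n '2p;4p'; done; python3 look.py 4
```

```text
tool_pos: [0.6247, -0.2165, 0.0428]
contact_force: [0.9, -4.4, -2.0]
tool_pos: [0.6246, -0.2164, 0.0433]
contact_force: [0.7, -9.9, -1.8]
7.3 tool in bracket [ -71.8 -171.5] 0.043349243875822924
top unit in bracket [-71.3 -65.4] [ 90.1 130.1] -0.05
scene unit in bracket [-70.3 -69. ] [ 93.4 136.3] 0.68
```

```bash
python3 -m handwheel '[2.5,-9.7,0,0,0.3,2.5,-9.7,0,0,0.3,0,0,30,0,0.3,0,0,30,0,0.5,-9.3,7.6,0,-0.1428,0.8,-9.3,7.6,0,-0.1428,0.8,-9.3,7.6,0,-0.1428,0.8,-9.3,7.6,0,-0.1428,0.8]' && python3 -m handwheel '[-9.3,7.6,0,-0.1428,0.8,-9.3,7.6,0,-0.1428,0.8,-9.3,7.6,0,-0.1428,0.8,-9.3,7.6,0,-0.1428,0.8,-9.3,7.6,0,-0.1428,0.8,-9.3,7.6,0,-0.1428,0.8,-9.3,7.6,0,-0.1428,0.8,0,0,0,0,0.8]' && python3 -m handwheel '[0,0,-30,0,0.8,0,0,0,0,0.8]';python3 look.py 5
```

```text
time: 8.2
tool_pos: [0.5917, -0.2029, 0.1028]
tool_rot: [-3.141, -0.001, 1.25]
contact_force: [-0.2, 0.1, -0.4]
opening: 0.0628
grip_force: 0.0
time: 9.0
tool_pos: [0.526, -0.1492, 0.1028]
tool_rot: [-3.14, 0.001, 0.256]
contact_force: [0.8, -0.5, -0.9]
opening: 0.0736
grip_force: 0.0
time: 9.2
tool_pos: [0.5255, -0.1495, 0.0702]
tool_rot: [-3.138, 0.004, 0.26]
contact_force: [-0.5, 0.2, -0.2]
opening: 0.0737
grip_force: 0.0
9.2 tool in bracket [-150.7  -81.7] 0.07023640995742098
top unit in bracket [-65.2 -45.5] [77.2 90.3] -0.3
scene unit in bracket [-69.5 -80.7] [ 92.3 159.9] -0.26
```

```bash
python3 -m handwheel '[0,0,-16,0,0.8,0,0,-16,0,0.8,9.7,2.5,0,0,0.8,9.7,2.5,0,0,0.8,5,1.3,0,0,0.8,5,1.3,0,0,0.8,5,1.3,0,0,0.8,5,1.3,0,0,0.8]' && for i in 1 2 3; do python3 -m handwheel '[2,0.5,0,0,0.8,0,0,0,0,0.8]'|sed -n '2p;4p'; done; python3 look.py 6
```

```text
time: 10.1
tool_pos: [0.5664, -0.1404, 0.042]
tool_rot: [3.14, 0.001, 0.258]
contact_force: [-6.0, -3.4, 3.8]
opening: 0.0731
grip_force: 3.2
tool_pos: [0.5687, -0.1398, 0.0419]
contact_force: [-3.8, -3.5, 2.3]
tool_pos: [0.5705, -0.1393, 0.0419]
contact_force: [-4.5, -2.7, 2.8]
tool_pos: [0.5725, -0.1387, 0.0419]
contact_force: [-4.0, -1.4, 2.8]
10.7 tool in bracket [-102.5  -83.2] 0.041857354355596274
top unit in bracket [-27.3 -26.5] [55.  54.1] -7.01
scene unit in bracket [-47.6 -80.7] [ 96.6 159.9] 0.2
```

```bash
for i in 1 2 3; do python3 -m handwheel '[1.5,0.4,0,0,0.8,0,0,0,0,0.8]'|sed -n '2p;4p'; done; python3 look.py 7
```

```text
tool_pos: [0.5732, -0.1385, 0.0419]
contact_force: [-7.7, -3.7, 5.4]
tool_pos: [0.5732, -0.1384, 0.0419]
contact_force: [-13.2, -4.3, 9.2]
tool_pos: [0.5733, -0.1383, 0.0419]
contact_force: [-19.6, -6.3, 12.3]
11.4 tool in bracket [-101.6  -83. ] 0.04188197470841681
top unit in bracket [-28.5 -26.6] [51.7 53. ] -0.81
scene unit in bracket [-46.3 -80.4] [ 94.9 159.6] 0.28
```

```bash
python3 -m handwheel '[-10,-2.5,0,0,0.8,-10,-2.5,0,0,0.4,-10,-2.5,30,0,0,-10,-2.5,40,0,0,-10,-2.5,0,0,0,-20,-5,0,0,0,0,0,0,0,0,0,0,0,0,0]'; python3 look.py 8; python3 - <<'E'
from look import *
for n,(y0,y1,x0,x1) in (("top",(100,180,235,350)),("scene",(200,280,170,285))):
    p=np.load(n+"8.npz")["p"];cv2.imwrite(f"pics/{n}8.png",cv2.resize(p[y0:y1,x0:x1],None,fx=6,fy=6,interpolation=cv2.INTER_CUBIC))
    P=pts(eyes.calibration(n),np.load(n+"8.npz")["d"])
    m=(P[...,2]>.056)&(P[...,2]<.072)&(abs(P[...,0]-.66)<.08)&(abs(P[...,1]+.13)<.1)
    q=P[m][:,:2]*1000
    b=L2B(q);print(n,len(b),np.round(b.min(0)),np.round(b.max(0)),"far",np.round(b[np.argsort(b[:,1])[:6]],0).tolist())
im=[cv2.imread(f"pics/{n}8.png") for n in("top","scene")]
cv2.imwrite("pics/both8.png",cv2.resize(np.vstack(im),None,fx=.6,fy=.6))
E
```

```text
time: 12.3
tool_pos: [0.507, -0.1546, 0.1108]
tool_rot: [3.141, -0.001, 0.256]
contact_force: [0.1, -0.3, 0.5]
opening: 0.0221
grip_force: 0.0
12.3 tool in bracket [-169.8  -81.9] 0.11076067542962639
top unit in bracket [-46.7 -79.9] [ 90.  159.6] 0.01
scene unit in bracket [-45.3 -80.4] [ 94.1 160. ] -0.26
top 118 [ -21. -134.] [ 18. -51.] far [[-21.0, -134.0], [-8.0, -127.0], [-11.0, -126.0], [-14.0, -125.0], [-17.0, -125.0], [-7.0, -124.0]]
scene 151 [ -16. -127.] [ 21. -52.] far [[-7.0, -127.0], [-7.0, -127.0], [-9.0, -126.0], [-13.0, -125.0], [-14.0, -125.0], [-6.0, -124.0]]
```

View pics/both8.png

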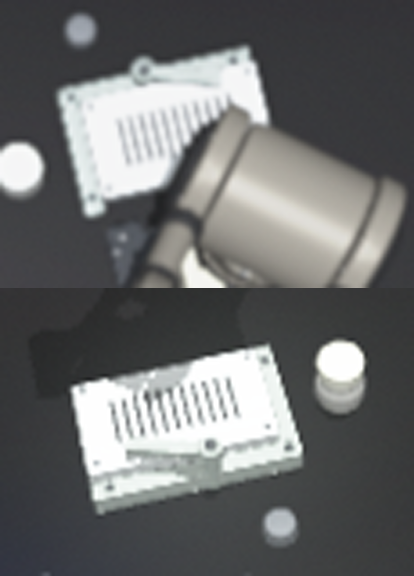

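Top and scene views agree that the unit sits in the corner at (-46,-80) mm, flush and parallel. The clip points from its hub at top crop (143,68) about 0.28 rad off the fence. Next is the clip, with the fingers closed and coming from behind it.

```bash
python3 -m handwheel '[40.4,3.4,0,0,0,40.4,3.4,0,0,0,40.4,3.4,0,0,0,40.4,3.4,0,0,0,40.4,3.4,0,0,0,0,0,0,0,0,0,0,-20,0,0,0,0,0,0,0]'; python3 -c "
from look import *
s=robot.observe();print(L2B(np.array(s['tool_pos'][:2])*1000),s['tool_pos'][2])"
```

```text
time: 13.2
tool_pos: [0.7071, -0.1366, 0.0869]
tool_rot: [-3.138, 0.005, 0.257]
contact_force: [-0.2, -0.5, -0.5]
opening: 0.0006
grip_force: 0.0
[  28.24582293 -115.22714702] 0.08691220965467432
```

```bash
python3 -m handwheel '[0,0,-15,0,0,0,0,0,0,0]' && python3 -m handwheel '[-5.7,-1.1,0,0,0,-5.7,-1.1,0,0,0,-5.7,-1.1,0,0,0,-5.7,-1.1,0,0,0,-6.5,-0.6,0,0,0,-6.5,-0.6,0,0,0,-6.5,-0.6,0,0,0,0,0,0,0,0]' ; python3 look.py 9; cat > clip.py <<'E'
import sys
from look import *
n="scene";P=pts(eyes.calibration(n),np.load(n+sys.argv[1]+".npz")["d"])
b=L2B(P[(P[...,2]>.057)&(P[...,2]<.069)][:,:2]*1000)-[10,-60]
r=np.hypot(*b.T);b=b[(r>20)&(r<72)];t=np.arctan2(-b[:,0],-b[:,1]);print(len(b),np.round(np.percentile(t,[10,30,50,70,90]),2))
E
python3 clip.py 9
```

```text
time: 13.4
tool_pos: [0.7075, -0.1373, 0.0737]
tool_rot: [-3.14, 0.003, 0.257]
contact_force: [0.1, 0.5, -0.7]
opening: 0.0006
grip_force: 0.0
time: 14.2
tool_pos: [0.6656, -0.1439, 0.076]
tool_rot: [-3.142, 0.001, 0.257]
contact_force: [0.1, -0.9, 0.6]
opening: 0.0003
grip_force: 0.2
14.2 tool in bracket [ -13.8 -111.8] 0.07595214780062504
top unit in bracket [-18.3 -10.5] [35.9 19.5] -13.04
scene unit in bracket [-26.  -41.2] [53.5 83.8] 2.88
43 [0.33 0.58 0.66 0.77 0.87]
```

```bash
python3 -m handwheel '[0,0,-4,0,0,-5.3,1.6,-0.5,0,0,-5.3,1.6,0,0,0,-5.3,1.6,0,0,0,0,0,0,0,0]' && python3 -m handwheel '[-4.4,3.6,0,0,0,-4.4,3.6,0,0,0,-4.4,3.6,0,0,0,0,0,0,0,0]'; python3 look.py 10; python3 clip.py 10
```

```text
time: 14.8
tool_pos: [0.6495, -0.1386, 0.0711]
tool_rot: [-3.141, 0.001, 0.257]
contact_force: [-0.5, 0.0, 0.9]
opening: 0.0007
grip_force: 0.2
time: 15.2
tool_pos: [0.6366, -0.1275, 0.0713]
tool_rot: [-3.141, 0.001, 0.257]
contact_force: [-0.6, -0.0, 1.4]
opening: 0.0004
grip_force: 0.2
15.2 tool in bracket [-37.6 -88.5] 0.07129157505340769
top unit in bracket [ -69.3 -139.2] [22.8 44.7] 17.92
scene unit in bracket [ -34.9 -115.1] [69.9 91.5] -0.38
55 [0.88 1.1  1.27 1.4  1.49]
```

```bash
for i in 1 2 3 4 5; do python3 -m handwheel '[-0.5,1.9,0,0,0,0,0,0,0,0]'|sed -n '2p;4p'; done; python3 look.py 11; python3 clip.py 11
```

```text
tool_pos: [0.6366, -0.1263, 0.0711]
contact_force: [-0.9, -1.0, 0.6]
tool_pos: [0.6362, -0.1243, 0.0712]
contact_force: [-0.1, -0.6, -0.3]
tool_pos: [0.6357, -0.1223, 0.0712]
contact_force: [-1.0, -1.1, 1.6]
tool_pos: [0.6353, -0.1203, 0.0713]
contact_force: [-0.4, -0.9, 1.2]
tool_pos: [0.6348, -0.1185, 0.0713]
contact_force: [-0.7, -0.5, 0.8]
16.3 tool in bracket [-37.  -79.4] 0.07125527314219338
top unit in bracket [ -60.7 -127.1] [34.  32.9] 57.03
scene unit in bracket [ -33.7 -113.4] [68.3 94.1] -1.18
47 [1.01 1.31 1.47 1.6  1.67]
```

```bash
for i in 1 2 3 4; do python3 -m handwheel '[-0.4,1.5,0,0,0,0,0,0,0,0]'|sed -n '2p;4p'; done
```

```text
tool_pos: [0.6347, -0.1177, 0.0714]
contact_force: [-0.6, -3.6, 0.4]
tool_pos: [0.6346, -0.1172, 0.0717]
contact_force: [0.2, -7.5, 1.1]
tool_pos: [0.6346, -0.1166, 0.072]
contact_force: [1.1, -11.2, 0.9]
tool_pos: [0.6346, -0.116, 0.0724]
contact_force: [1.4, -14.1, 2.4]
```

At the stop: the force is rising while the tip barely moves. I'll back off, rise clear and check.

```bash
python3 -m handwheel '[2.5,-9.7,0,0,0,1.3,-5,0,0,0,0,0,40,0,0,0,0,40,0,0,-30,-30,20,0,0,-30,-30,0,0,0,-30,-30,0,0,0,-30,-30,0,0,0]' >/dev/null && python3 -m handwheel '[-30,-20,0,0,0,-30,-20,0,0,0,0,0,0,0,0,0,0,0,0,0]'; python3 look.py 12; python3 clip.py 12; python3 - <<'E'
from h import *
a=np.load("top12.npz")["p"][60:200,150:380];b=np.load("scene12.npz")["p"][170:310,120:350]
cv2.imwrite("pics/end.png",cv2.resize(np.vstack([a,b]),None,fx=2.1,fy=2.1,interpolation=cv2.INTER_CUBIC))
E
```

```text
time: 18.4
tool_pos: [0.4569, -0.2874, 0.1712]
tool_rot: [-3.141, -0.001, 0.255]
contact_force: [0.7, 0.1, 0.5]
opening: 0.0005
grip_force: 0.0
18.4 tool in bracket [-251.9 -197.6] 0.17124694524937398
top unit in bracket [-47.1 -79.9] [ 90.2 159.4] -0.02
scene unit in bracket [-45.3 -80.4] [ 93.  160.4] -0.4
55 [1.42 1.5  1.55 1.6  1.66]
```

View pics/end.png

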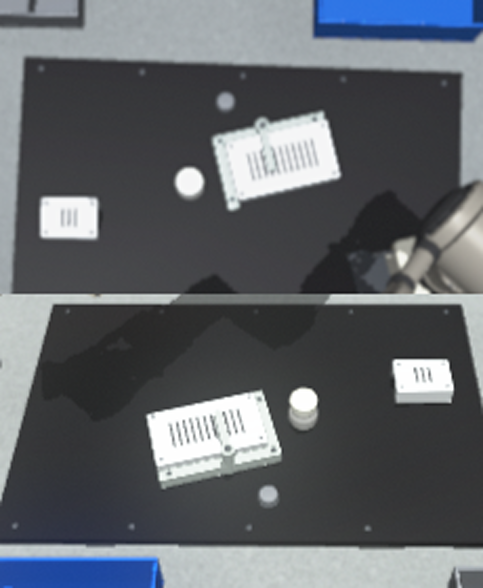

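The unit is flush in the corner, and the clip lies across it at ~1.55 rad (top crop (265,145)). The jar, foot and short module are undisturbed.

```bash
python3 -c "
from cell import robot
print(robot.hand_in())"
```

```text
the job is handed in; nothing more can be done
None
```

The job is handed in at about 18 s of the 61 s allowed: by the final camera check the unit sits in the bracket's corner within about 2 mm of home, parallel to both fences, and the clip lies across it at about 1.55 rad; the hand-in gave no verdict.

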